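# Load a label roll and lock it with its spring clip

### The arm

A 6-joint arm with a two-finger parallel gripper is mounted at the origin on a cart in front of the work surface, level with it; the furniture and walls round the work are solid. World frame = base frame: x ahead of the robot, y to its left, z up, the work surface at z = 0. Lengths are in m, angles in rad, forces in N, time in s.
With the tool pointing down it reaches from about 0.3 to 0.825 m from the base axis. Payload 5.4 kg.
Tool frame: the origin (TCP) lies midway between the tips of the shut fingers; the grasp point (between the pads) lies 19 mm behind it; z points along the fingers, y is the direction in which the jaws open and shut (so a half turn about z gives the same grasp; the last joint's range is limited). The gripper opens to 92 mm and grips with 3 to 60 N. Pads are 20 mm wide; open, the fingers measure 128 mm over their backs; the gripper's body (75 mm by 189 mm) begins 69 mm behind the grasp point.
Start: joints at [1, 0.158, 1.597, -0, 1.386, -0.21], TCP at [0.203, 0.538, 0.215] pointing down, gripper open.
Joint ranges: [-2.91, 2.91], [-0.94, 2.29], [0.18, 2.7], [-1.29, 4.43], [0.17, 2.64], [-3, 3]. Speed limits (rad/s): [2.57, 2.57, 3.14, 3.14, 3.14, 3.14].

### API

Orientations are given as a rotation vector (axis times angle).
In Python, from bench import get_obs, camera, job_done gives the robot as it stands.
- The arm moves only by the tool servo_tool, never from a script. Its argument "plan" is a list of rows, each an object with "grip": the opening in per cent of the stroke, from 0 (shut) to 100 (fully open); "slide": the shift along the tool's x, y, z in m, a list of three; "rotation": the turn, a rotation vector about the tool's x, y, z in degrees, a list of three. In form: [{"grip": grip, "slide": [tx, ty, tz], "rotation": [wx, wy, wz]}, ...]. A call has 1 to 20 rows; each row is the pose to reach, as a shift and turn from the pose measured when the call began, along the tool's axes at that moment; what a row does not reach only later rows make up. A row lasts 1/12 s, in which the tool goes at most 41.7 mm and 7.16 degrees, less where a joint would pass 70% of its speed; a pose out of reach is approached as far as the arm can. A call with a gripper value outside its range is refused whole. The fingers move at their own pace and stop on an object; "force" is the grip in N (left out, the last holds). Time passes only in rows, so rows that repeat a pose let the fingers close. It gives the time, the measured TCP pose, the force and the opening at its end, in the units of the state.
- get_obs(): the state, without advancing time (a new reading comes with each control period).
- camera(name): name is "scene" or "top" or "wrist"; returns a dict with "color" (400x640x3 uint8, red, green, blue), "range_z" (400x640 float32, m along the optical axis (not along the pixel's ray), 0 where there is no reading), "fx", "fy", "cx", "cy" (pixels), "dist_coeffs" ([k1, k2, p1, p2, k3] as OpenCV has them; the pictures are not rectified), "R" (3x3) and "t" (3): a world point X has camera coordinates R X + t. Camera axes: x right, y down, z forward; pixel columns grow to the right and rows downward; lengths in m; the calibration is good to about 2 mm. A picture is of the moment at which its call begins.
- job_done(): hands the job in, once; it reports no verdict.
The state is a dict: "t": time; "joint_positions": joint angles; "dq": joint speeds; "tau": joint torques, N m; "position": TCP position; "tcp_rot": TCP orientation; "wrist_force": force on the tool from outside, world axes, zero at the start; "ft_torque": the same for the moment, N m; "finger_gap": opening from 0.0 (shut) to 1.0 (fully open).
Only numpy, scipy, OpenCV 4.12 (cv2) and the standard library are available. Lean on these libraries where they do the work, as an engineer would, in place of code of your own. Each camera call takes 0.05 s, during which the arm holds its last target. There are 200 camera calls.

### The job

Put the open-cored label roll from the raised platform over the unwind spindle so that it sits flat on the spindle's flange, then push the orange-tabbed spring clip sideways into the groove above the roll until it has snapped fully home round the post, and let go. The post floats on a springy mount and gives way, so push the clip by feel, no harder than about 15 N, and leave the other things where they are.

Things in the scene. Friction and masses are not known exactly. Their poses are not given: they have to be found in the camera images.
- riser: Raised packing platform, grey top and white skirt, 320 mm deep (x), 672 mm wide (y), fixed on the bench; its top is 122 mm above the bench (z = 0.122). Origin: centre of its underside. Spindle, roll and clip stand on it.
- roll: Loose roll of white labels on an open cardboard core, 62 mm outside diameter, 38 mm bore, 42 mm high, about 0.14 kg, standing on its end on the platform. Origin: centre of its underside, z along the bore. Take it across the outside.
- spindle: Grey round foot of the unwind spindle, 100 mm diameter, 12 mm high, fixed on the platform; origin at the centre of its underside. On it a spring-centred floating mount carries the steel post, which gives way sideways in any direction, by many mm (more with more friction) before the clip snaps in, and springs back: a clip merely carried to where the post was seen stops short of home.
- post: Upright round steel post. Origin: on its axis at mid-groove, 76 mm above the platform, z up. Heights above the platform: flange 72 mm wide, top at 31 mm; shank 28 mm thick to 71.5 mm; groove 20 mm thick, 71.5 to 80 mm; chamfered head 28 mm thick to 91 mm. A seated roll's top is at 73 mm, so 7 mm of groove stay open above it. The groove runs all round: the clip may come from any side.
- clip: Loose spring clip, 55 g, lying flat, tab up: two sprung 5 mm wire arms 26 mm apart (centres) with pinched, flared tips, on a wire bridge. Origin: middle of the 20 mm eye between the arms, at the underside; wires fill 0 to 5 mm above. +x out of the open mouth (tips reach 17 mm ahead; narrowest, 14 mm, at 8 mm ahead), z up. Home: bridge against the post, origin on the post's axis.
- clip_tab (a point): Grip point of the clip: in its orange upright tab, 38 mm behind (-x) the clip's origin, 28 mm above its underside; axes as the clip. Tab 24 mm long (x), 12 mm thick (y; pinch across this), top 42 mm above the underside, foot 26 x 26 x 5 mm. Contact starts 17 mm short of home, the force climbs to 7 to 13 N, then falls at the snap. Pushed from so high, the nose dips onto the roll and binds: ease up as the vertical force grows.
- flask_navy: Bystander: dark green flask, 72 mm diameter, 250 mm tall; origin at the centre of its underside.
- mug2: Bystander: black mug, 88 x 126 x 106 mm; origin at its underside.
- handheld_terminal: Bystander: black handheld terminal, 149 x 72 x 23 mm; origin at the centre of its underside.
- label_roll_a: Bystander: full white label roll without an open bore, on the bench right of the platform, 72 mm diameter, 52 mm high; not the one to load. Origin at the centre of its underside.
- small_carton_1: Bystander: small brown carton, 89 x 120 x 58 mm; origin at the centre of its underside.
- hang_tags: Bystander: pile of hang tags, 91 x 56 x 19 mm; origin at the centre of its underside.
- marker_blue: Bystander: blue marker pen, 17 mm thick, 138 mm long; origin at its underside, mid-length.

How it is judged:
On the way, in this order (a step that is already met when the one before it is completed fails the run):
1. the roll sits flat on the spindle's flange, round the post (horizontal distance between roll and post below 0.0065 m and z of roll in the frame of post below -0.042 m and angle between roll's own z axis and vertical below 0.08 rad), for 0.3 s.
2. the clip is fully home in the groove above the roll (horizontal distance between clip and post below 0.0025 m and z of clip in the frame of post between -0.0055 and 0.001 m and angle between clip's own z axis and vertical below 0.12 rad), for 0.2 s.
At the end, for the whole second after the job is handed in: Roll round the post (axes within 6.5 mm), down on the flange (within 3 mm), upright within 0.08 rad; clip's origin within 2.5 mm of the post's axis, its underside from 5.5 mm below to 1 mm above mid-groove, level within 0.12 rad; both released and at rest (all of step 1 and all of step 2 and linear speed of each of clip, roll below 0.02 m/s); the robot touches nothing.
It fails at once if the clip is forced against the post with more than 20 N (contact force between clip and post above 20 N).
It fails at once if a bystander is moved by more than 30 mm (distance of any of flask_navy, mug2, handheld_terminal, label_roll_a, small_carton_1, hang_tags, marker_blue from where it was at the start of the episode above 0.03 m).
It also fails if it takes over 64 s, if anything falls off the work surface, if the arm or the gripper's body presses on something with over 40 N, if the wrist force passes 120 N, or if a joint passes its speed limit or range.

## Working session

There is one attempt and no reset: what is moved stays moved. The work goes in short steps, Python scripts to look and compute and a tool call to move; the robot and the scene stay as the last step left them, time stands still between calls to the robot, and variables do not carry over. Pictures are saved under pics/ and viewed, about 8 in all and at most 12, crops included, and the job is handed in when it is done.

Besides the shell and the picture viewer there is one more tool, called after "Call:" as a command line: name --argument value ..., lists and objects as JSON in quotes. servo_tool: Moves the arm, as the interface text tells. Its arguments: {"type":"object","properties":{"plan":{"type":"array"},"force":{"type":"number"}},"required":["plan"]}

```bash
mkdir -p pics; ls
cat > h.py <<'E'
import numpy as np, cv2
from bench import get_obs, camera, job_done
def cam(n):
    c=camera(n); c['K']=np.array([[c['fx'],0,c['cx']],[0,c['fy'],c['cy']],[0,0,1.]]); c['D']=np.array(c['dist_coeffs'],float)
    c['R']=np.array(c['R']);c['t']=np.array(c['t']); return c
def onplane(c,uv,z):
    p=cv2.undistortPoints(np.array(uv,float).reshape(-1,1,2),c['K'],c['D']).reshape(-1,2)
    d=np.c_[p,np.ones(len(p))]@c['R']; o=-c['R'].T@c['t']
    return o+d*((z-o[2])/d[:,2])[:,None]
def cloud(c):
    h,w=c['range_z'].shape; u,v=np.meshgrid(np.arange(w),np.arange(h))
    p=cv2.undistortPoints(np.stack([u,v],-1).reshape(-1,1,2).astype(float),c['K'],c['D']).reshape(-1,2)
    z=c['range_z'].reshape(-1,1); P=(np.c_[p,np.ones(len(p))]*z-c['t'])@c['R']
    P[z[:,0]==0]=np.nan
    return P.reshape(h,w,3)
def proj(c,X):
    return cv2.projectPoints(np.array(X,float).reshape(-1,3),cv2.Rodrigues(c['R'])[0],c['t'],c['K'],c['D'])[0].reshape(-1,2)
def save(c,n): cv2.imwrite('pics/'+n,c['color'][...,::-1])
E
python3 - <<'E'
from h import *
import pickle
d={}
for n in ('scene','top'):
    c=cam(n); save(c,n+'0.png'); d[n]=c; print(n,-c['R'].T@c['t'],c['fx'],c['D'])
pickle.dump(d,open('c0.pkl','wb'))
print(get_obs())
E
```

```text
pics
scene [-0.25204123 -0.52136428  1.22964474] 399.5274314081858 [-0.03238462  0.          0.          0.          0.        ]
top [0.35515582 0.07808853 1.96197059] 500.3612443594146 [-0.07986081  0.          0.          0.          0.        ]
{'t': 0.1, 'joint_positions': array([ 9.99944832e-01,  1.58977372e-01,  1.59809052e+00, -2.63001146e-05,
        1.38621599e+00, -2.10104283e-01]), 'dq': array([ 0.00193309, -0.00124323, -0.00255725,  0.00071433, -0.00082366,
       -0.00086894]), 'tau': array([ 4.12154523e-04, -3.86506319e+01, -3.22958601e+01,  7.03393389e-02,
        3.39569338e-02, -6.33960485e-05]), 'position': array([0.20267687, 0.53749055, 0.21373015]), 'tcp_rot': array([-5.63473845e-01, -3.09001641e+00,  2.47158335e-03]), 'wrist_force': array([-0.64688435,  0.72657709,  1.24545223]), 'ft_torque': array([ 0.02299183,  0.00450204, -0.00474829]), 'finger_gap': 1.0008012425391701}
```

View pics/top0.png

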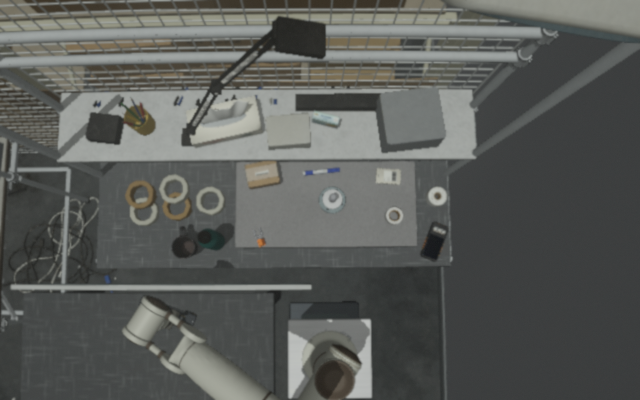

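View pics/scene0.png

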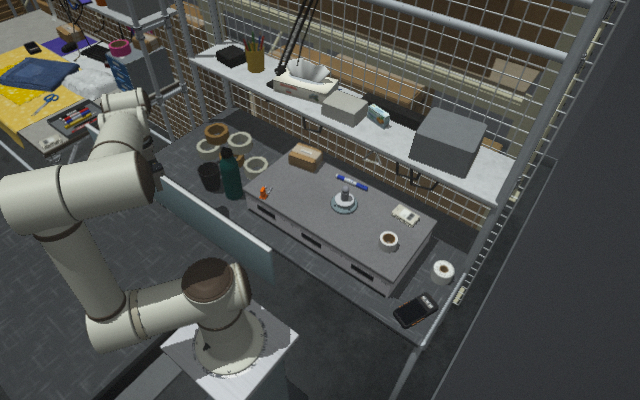

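The top view shows the roll at (395,215), the spindle at (333,200) and the orange tab at (261,240). The shelf runs behind the platform and a glass panel stands in front of it. Next I'll measure these positions.

Run:
```python
from h import *
import pickle
d=pickle.load(open('c0.pkl','rb'))
c=d['top'];P=cloud(c)
def st(name,cx,cy,r,lo,hi):
    u,v=np.meshgrid(np.arange(640),np.arange(400)); m=(np.hypot(u-cx,v-cy)<r)&(P[...,2]>lo)&(P[...,2]<hi)
    q=P[m]; 
    if len(q)<5: print(name,len(q));return
    (x,y),rr=cv2.minEnclosingCircle(q[:,:2].astype(np.float32))
    print(name,len(q),q.mean(0).round(4),'circ',round(x,4),round(y,4),round(rr,4), q[:,2].max().round(4))
st('roll',395,215,16,.155,.172)
st('flange',333,200,22,.147,.16)
st('foot',333,200,26,.130,.16)
st('post',333,200,16,.2,.225)
st('tab',261,240,14,.15,.2)
st('plat',300,220,14,.1,.2)
st('shelf',440,150,8,.0,1)
hsv=cv2.cvtColor(c['color'],cv2.COLOR_RGB2HSV)
m=cv2.inRange(hsv,(3,120,80),(18,255,255)); m[:225]=0;m[260:]=0;m[:,:245]=0;m[:,280:]=0
M=cv2.moments(m,True);uv=[[M['m10']/M['m00'],M['m01']/M['m00']]];print(uv,onplane(c,uv,.16),M['m00'])
for n,b in (('top',(236,215,292,260)),('top',(300,170,425,245)),('scene',(245,170,290,215))):
    x0,y0,x1,y1=b; 
    k=d[n]['color'][y0:y1,x0:x1,::-1]; s=400/k.shape[1]
    globals().setdefault('o',[]).append(cv2.copyMakeBorder(cv2.resize(k,(400,int(k.shape[0]*s)),interpolation=cv2.INTER_CUBIC)[:300],0,max(0,300-int(k.shape[0]*s)),0,0,cv2.BORDER_CONSTANT))
cv2.imwrite('pics/crop.png',np.vstack([np.hstack(o[:2]),np.hstack([o[2],o[2]*0])]))
# bystanders/structures heights: glass panel, shelf
for n,uv in (('panelT',(250,288)),('carton',(262,172)),('flask',(208,240)),('lamp',(300,40)),('lamp2',(215,90)),('shelfedge',(440,158))):
    print(n,P[uv[1],uv[0]].round(3))
```

```text
roll 149 [ 0.5367 -0.2324  0.1633] circ 0.5355 -0.2323 0.0318 0.1706
flange 203 [ 0.5992 -0.0086  0.1532] circ 0.5998 -0.0088 0.0359 0.1598
foot 512 [ 0.5975 -0.0075  0.1423] circ 0.5993 -0.0119 0.0955 0.1598
post 52 [ 0.5988 -0.0083  0.2109] circ 0.5994 -0.0085 0.0136 0.218
tab 26 [0.4428 0.2517 0.162 ] circ 0.4424 0.2541 0.012 0.169
plat 608 [0.5243 0.1082 0.1223] circ 0.5248 0.109 0.0522 0.1347
shelf 193 [ 0.7324 -0.359   0.3534] circ 0.7345 -0.3585 0.0281 0.4025
[[260.85714285714283, 242.04761904761904]] [[0.44191146 0.24891592 0.16      ]] 42.0
panelT [0.276 0.292 0.115]
carton [0.694 0.244 0.182]
flask [0.446 0.425 0.236]
lamp [0.771 0.091 1.085]
lamp2 [0.796 0.311 0.753]
shelfedge [ 0.705 -0.358  0.355]
```

View pics/crop.png

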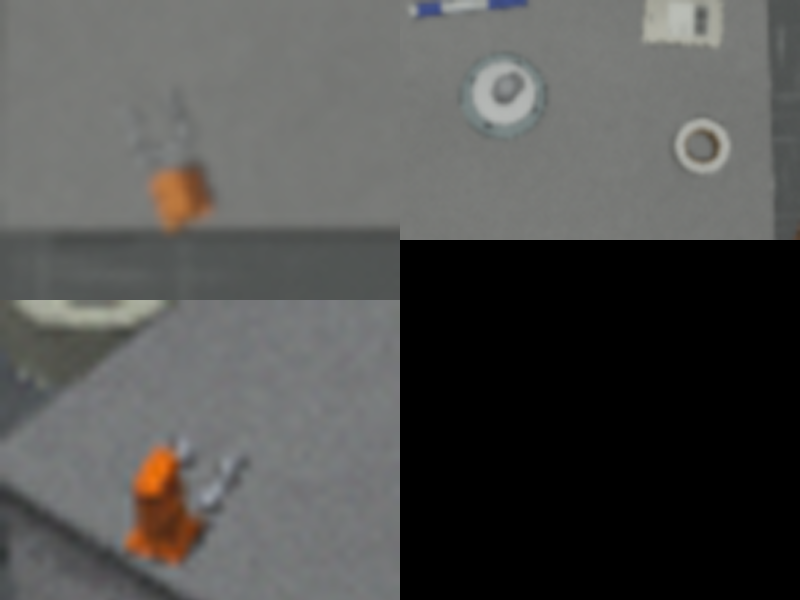

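```bash
cat >> h.py <<'E'
def go(x,y,z,yaw=None):
    """slide (m) and turn (deg) in tool axes to reach world TCP x,y,z pointing down, tool x axis = world -x turned by yaw deg"""
    from scipy.spatial.transform import Rotation as Ro
    o=get_obs(); R=Ro.from_rotvec(o['tcp_rot'])
    s=R.inv().apply(np.array([x,y,z])-o['position'])
    w=None
    if yaw is not None:
        T=Ro.from_euler('z',yaw,degrees=True)*Ro.from_rotvec([0,-np.pi,0]); w=(R.inv()*T).as_rotvec(degrees=True).round(2)
    print('go',s.round(4).tolist(),w)
E
python3 - <<'E'
from h import *
go(.22,.53,.36,0);go(.536,-.2325,.36,0);go(.536,-.2325,.24,0)
E
```

```text
go [-0.0188, -0.0011, -0.1463] [ -0.09  -0.04 -20.67]
go [-0.5836, -0.603, -0.1455] [ -0.09  -0.04 -20.67]
go [-0.5836, -0.6028, -0.0255] [ -0.09  -0.04 -20.67]
```

Call:
servo_tool --plan '[{"grip": 100,"slide": [-0.019,-0.001,-0.04],"rotation": [0,0,-5]},{"grip": 100,"slide": [-0.019,-0.001,-0.08],"rotation": [0,0,-10]},{"grip": 100,"slide": [-0.019,-0.001,-0.12],"rotation": [0,0,-15]},{"grip": 100,"slide": [-0.019,-0.001,-0.146],"rotation": [0,0,-20.7]},{"grip": 100,"slide": [-0.05,-0.035,-0.146],"rotation": [-0.1,0,-20.7]},{"grip": 100,"slide": [-0.5836,-0.603,-0.1455],"rotation": [-0.1,0,-20.7]},{"grip": 100,"slide": [-0.5836,-0.603,-0.1455],"rotation": [-0.1,0,-20.7]},{"grip": 100,"slide": [-0.5836,-0.603,-0.1455],"rotation": [-0.1,0,-20.7]},{"grip": 100,"slide": [-0.5836,-0.603,-0.1455],"rotation": [-0.1,0,-20.7]},{"grip": 100,"slide": [-0.5836,-0.603,-0.1455],"rotation": [-0.1,0,-20.7]},{"grip": 100,"slide": [-0.5836,-0.603,-0.1455],"rotation": [-0.1,0,-20.7]},{"grip": 100,"slide": [-0.5836,-0.603,-0.1455],"rotation": [-0.1,0,-20.7]},{"grip": 100,"slide": [-0.5836,-0.603,-0.1455],"rotation": [-0.1,0,-20.7]},{"grip": 100,"slide": [-0.5836,-0.603,-0.1455],"rotation": [-0.1,0,-20.7]},{"grip": 100,"slide": [-0.5836,-0.603,-0.1455],"rotation": [-0.1,0,-20.7]},{"grip": 100,"slide": [-0.5836,-0.603,-0.1455],"rotation": [-0.1,0,-20.7]},{"grip": 100,"slide": [-0.5836,-0.603,-0.1455],"rotation": [-0.1,0,-20.7]},{"grip": 100,"slide": [-0.5836,-0.603,-0.1455],"rotation": [-0.1,0,-20.7]},{"grip": 100,"slide": [-0.5836,-0.603,-0.1455],"rotation": [-0.1,0,-20.7]},{"grip": 100,"slide": [-0.5836,-0.603,-0.1455],"rotation": [-0.1,0,-20.7]}]'

```text
t: 1.77
position: [0.4753, -0.0881, 0.3596]
tcp_rot: [-0.0, -3.141, -0.001]
wrist_force: [0.5, 0.8, 0.2]
finger_gap: 1.004
```

Run:
```python
from h import *
go(.536,-.2325,.36,0);go(.536,-.2325,.24,0);go(.536,-.2325,.136,0)
```

```text
go [-0.0607, -0.1444, -0.0006] [ 0.04 -0.05 -0.  ]
go [-0.0608, -0.1445, 0.1194] [ 0.04 -0.05 -0.  ]
go [-0.0609, -0.1446, 0.2234] [ 0.04 -0.05 -0.  ]
```

Call:
servo_tool --plan '[{"grip": 100,"slide": [-0.061,-0.1445,0.0],"rotation": [0,0,0]},{"grip": 100,"slide": [-0.061,-0.1445,0.0],"rotation": [0,0,0]},{"grip": 100,"slide": [-0.061,-0.1445,0.0],"rotation": [0,0,0]},{"grip": 100,"slide": [-0.061,-0.1445,0.04],"rotation": [0,0,0]},{"grip": 100,"slide": [-0.061,-0.1445,0.08],"rotation": [0,0,0]},{"grip": 100,"slide": [-0.061,-0.1445,0.1],"rotation": [0,0,0]},{"grip": 100,"slide": [-0.061,-0.1445,0.1],"rotation": [0,0,0]}]'

```text
t: 2.35
position: [0.5328, -0.231, 0.2511]
tcp_rot: [-0.002, -3.129, -0.014]
wrist_force: [-0.7, -0.3, -0.8]
finger_gap: 1.0
```

Run:
```python
from h import *
c=cam('wrist');save(c,'w1.png');P=cloud(c)
m=(np.hypot(P[...,0]-.536,P[...,1]+.2325)<.045)&(abs(P[...,2]-.164)<.01)
print(m.sum(),-c['R'].T@c['t'],c['fx'],c['D'])
if m.sum()>10: print(P[m].mean(0),cv2.minEnclosingCircle(P[m][:,:2].astype(np.float32)))
go(.536,-.2325,.136,0)
```

```text
2174 [ 0.45033174 -0.23288627  0.4220004 ] 287.0229266392651 [-0.05020489  0.          0.          0.          0.        ]
[ 0.53415096 -0.23338173  0.16303628] ((0.5355862379074097, -0.23340819776058197), 0.030929574742913246)
go [-0.0027, -0.0018, 0.1194] [ 0.32 -0.45 -0.04]
```

View pics/w1.png

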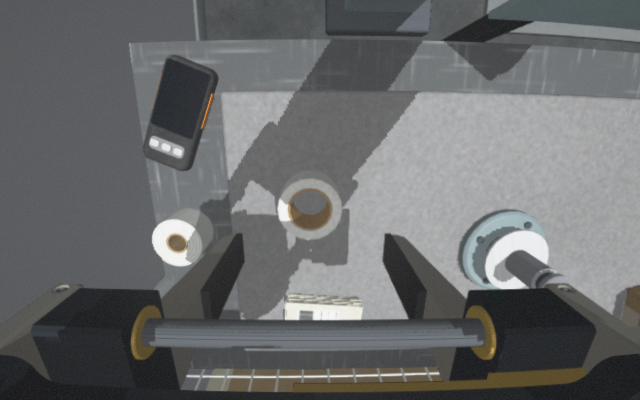

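The wrist view shows the open-cored roll at (310,208), between the fingers. The cloud puts it at (0.5357, -0.233), which agrees with the top view. I'll descend and grip.

Call:
servo_tool --plan '[{"grip": 100,"slide": [-0.003,-0.0025,0.03],"rotation": [0.3,-0.4,0]},{"grip": 100,"slide": [-0.003,-0.0025,0.06],"rotation": [0.3,-0.4,0]},{"grip": 100,"slide": [-0.003,-0.0025,0.09],"rotation": [0.3,-0.4,0]},{"grip": 100,"slide": [-0.003,-0.0025,0.115],"rotation": [0.3,-0.4,0]},{"grip": 100,"slide": [-0.003,-0.0025,0.1215],"rotation": [0.3,-0.4,0]},{"grip": 100,"slide": [-0.003,-0.0025,0.1215],"rotation": [0.3,-0.4,0]},{"grip": 60,"slide": [-0.003,-0.0025,0.1215],"rotation": [0.3,-0.4,0]},{"grip": 55,"slide": [-0.003,-0.0025,0.1215],"rotation": [0.3,-0.4,0]},{"grip": 55,"slide": [-0.003,-0.0025,0.1215],"rotation": [0.3,-0.4,0]},{"grip": 55,"slide": [-0.003,-0.0025,0.1215],"rotation": [0.3,-0.4,0]},{"grip": 55,"slide": [-0.003,-0.0025,0.1215],"rotation": [0.3,-0.4,0]}]' --force 15

```text
t: 3.32
position: [0.5368, -0.2336, 0.1351]
tcp_rot: [0.001, 3.141, -0.001]
wrist_force: [0.4, 1.4, 4.6]
finger_gap: 0.659
```

Run:
```python
from h import *
go(.536,-.233,.136,0);go(.536,-.233,.245,0);go(.599,-.0086,.245,0)
```

```text
go [0.0008, 0.0006, -0.0009] [-0.04  0.04 -0.04]
go [0.0008, 0.0005, -0.1099] [-0.04  0.04 -0.04]
go [-0.0621, 0.225, -0.11] [-0.04  0.04 -0.04]
```

Call:
servo_tool --plan '[{"grip": 55,"slide": [0,0,-0.03],"rotation": [0,0,0]},{"grip": 55,"slide": [0,0,-0.06],"rotation": [0,0,0]},{"grip": 55,"slide": [0,0,-0.09],"rotation": [0,0,0]},{"grip": 55,"slide": [0,0,-0.115],"rotation": [0,0,0]},{"grip": 55,"slide": [-0.008,0.03,-0.115],"rotation": [0,0,0]},{"grip": 55,"slide": [-0.016,0.06,-0.115],"rotation": [0,0,0]},{"grip": 55,"slide": [-0.026,0.095,-0.115],"rotation": [0,0,0]},{"grip": 55,"slide": [-0.036,0.13,-0.115],"rotation": [0,0,0]},{"grip": 55,"slide": [-0.046,0.165,-0.115],"rotation": [0,0,0]},{"grip": 55,"slide": [-0.056,0.2,-0.115],"rotation": [0,0,0]},{"grip": 55,"slide": [-0.0625,0.22,-0.115],"rotation": [0,0,0]},{"grip": 55,"slide": [-0.063,0.225,-0.115],"rotation": [0,0,0]},{"grip": 55,"slide": [-0.063,0.225,-0.115],"rotation": [0,0,0]},{"grip": 55,"slide": [-0.063,0.225,-0.115],"rotation": [0,0,0]}]'

```text
t: 4.48
position: [0.5996, -0.0092, 0.2498]
tcp_rot: [-0.001, -3.142, 0.002]
wrist_force: [-0.4, 0.3, -1.7]
finger_gap: 0.661
```

Run:
```python
from h import *
c=cam('wrist');save(c,'w2.png');P=cloud(c)
o=get_obs();p=o['position'];zt=p[2]-.013+.042
m=(np.hypot(P[...,0]-p[0],P[...,1]-p[1])<.04)&(abs(P[...,2]-zt)<.008)
q=P[m];print(m.sum(),q.mean(0),cv2.minEnclosingCircle(q[:,:2].astype(np.float32)),o['wrist_force'],p)
a=np.c_[q[:,:2],np.ones(len(q))];print('tilt',np.linalg.lstsq(a,q[:,2],rcond=None)[0][:2])
go(.600,-.0086,.25,0);go(.600,-.0086,.168,0)
```

```text
6685 [ 0.59545882 -0.00962485  0.27783472] ((0.5904729962348938, -0.009693401865661144), 0.03871598839759827) [ 0.10168814 -1.28392461 -1.62369867] [ 0.59960268 -0.00974294  0.24985925]
tilt [0.00012044 0.0008133 ]
go [-0.0004, 0.0011, -0.0001] [-0.07  0.01 -0.1 ]
go [-0.0004, 0.0012, 0.0819] [-0.07  0.01 -0.1 ]
```

View pics/w2.png

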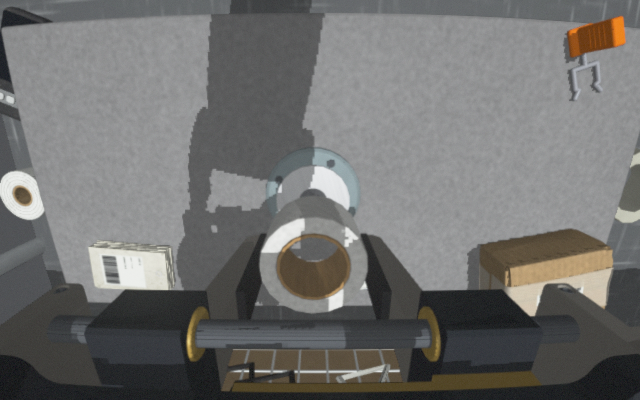

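The roll is level in the gripper, with its bore at (314,268) and the post below it. I'll lower it now.

Call:
servo_tool --plan '[{"grip": 55,"slide": [-0.0004,0.001,0.012],"rotation": [0,0,0]},{"grip": 55,"slide": [-0.0004,0.001,0.024],"rotation": [0,0,0]},{"grip": 55,"slide": [-0.0004,0.001,0.036],"rotation": [0,0,0]},{"grip": 55,"slide": [-0.0004,0.001,0.048],"rotation": [0,0,0]},{"grip": 55,"slide": [-0.0004,0.001,0.06],"rotation": [0,0,0]},{"grip": 55,"slide": [-0.0004,0.001,0.072],"rotation": [0,0,0]},{"grip": 55,"slide": [-0.0004,0.001,0.08],"rotation": [0,0,0]},{"grip": 55,"slide": [-0.0004,0.001,0.083],"rotation": [0,0,0]},{"grip": 55,"slide": [-0.0004,0.001,0.083],"rotation": [0,0,0]}]'

```text
t: 5.28
position: [0.6001, -0.0088, 0.1666]
tcp_rot: [0.003, 3.141, -0.002]
wrist_force: [0.0, 0.4, -1.4]
finger_gap: 0.657
```

Run:
```python
from h import *
go(.600,-.0086,.167,0)
c=cam('top');P=cloud(c)
def st(n,cx,cy,r,lo,hi):
    m=(np.hypot(P[...,0]-cx,P[...,1]-cy)<r)&(P[...,2]>lo)&(P[...,2]<hi);q=P[m];print(n,len(q),q.mean(0) if len(q) else '')
st('post',.6,-.0086,.03,.2,.225)
```

```text
go [0.0001, 0.0002, -0.0004] [-0.07  0.01 -0.09]
post 5 [0.57549586 0.00108282 0.2012668 ]
```

Call:
servo_tool --plan '[{"grip": 70,"slide": [0,0,0],"rotation": [0,0,0]},{"grip": 100,"slide": [0,0,0],"rotation": [0,0,0]},{"grip": 100,"slide": [0,0,0],"rotation": [0,0,0]},{"grip": 100,"slide": [0,0,0],"rotation": [0,0,0]},{"grip": 100,"slide": [0,0,-0.02],"rotation": [0,0,0]},{"grip": 100,"slide": [0,0,-0.05],"rotation": [0,0,0]},{"grip": 100,"slide": [0,0,-0.09],"rotation": [0,0,0]},{"grip": 100,"slide": [0,0,-0.13],"rotation": [0,0,0]},{"grip": 100,"slide": [0.03,0.03,-0.13],"rotation": [0,0,0]},{"grip": 100,"slide": [0.05,0.06,-0.13],"rotation": [0,0,0]},{"grip": 100,"slide": [0.07,0.095,-0.13],"rotation": [0,0,0]},{"grip": 100,"slide": [0.09,0.13,-0.13],"rotation": [0,0,0]},{"grip": 100,"slide": [0.11,0.165,-0.13],"rotation": [0,0,0]},{"grip": 100,"slide": [0.12,0.2,-0.13],"rotation": [0,0,0]},{"grip": 100,"slide": [0.13,0.235,-0.13],"rotation": [0,0,0]},{"grip": 100,"slide": [0.14,0.255,-0.13],"rotation": [0,0,0]},{"grip": 100,"slide": [0.14,0.26,-0.13],"rotation": [0,0,0]},{"grip": 100,"slide": [0.14,0.26,-0.13],"rotation": [0,0,0]}]'

```text
t: 6.83
position: [0.4603, 0.2525, 0.2967]
tcp_rot: [-0.002, 3.141, -0.002]
wrist_force: [0.6, -0.6, -0.0]
finger_gap: 1.001
```

Run:
```python
from h import *
import pickle
c=cam('top');P=cloud(c)
def st(n,P,cx,cy,r,lo,hi):
    m=(np.hypot(P[...,0]-cx,P[...,1]-cy)<r)&(P[...,2]>lo)&(P[...,2]<hi);q=P[m];print(n,len(q),q.mean(0),cv2.minEnclosingCircle(q[:,:2].astype(np.float32)),q[:,2].std())
st('post',P,.6,-.0086,.03,.202,.225)
st('roll',P,.6,-.0086,.05,.18,.2)
w=cam('wrist');save(w,'w3.png');P=cloud(w);pickle.dump(w,open('w3.pkl','wb'))
hsv=cv2.cvtColor(w['color'],cv2.COLOR_RGB2HSV);m=cv2.inRange(hsv,(3,120,60),(20,255,255))>0
near=np.hypot(P[...,0]-.442,P[...,1]-.25)<.05
for lo,hi in ((.155,.17),(.124,.13)):
    q=P[m&near&(P[...,2]>lo)&(P[...,2]<hi)]; 
    if len(q)>5: print(lo,len(q),q.mean(0),cv2.minAreaRect(q[:,:2].astype(np.float32)))
print(proj(w,[.442,.25,.16]))
x,y=proj(w,[.46,.25,.13])[0].astype(int)
k=w['color'][max(0,y-75):y+75,max(0,x-100):x+100,::-1];print('crop origin',x-100,y-75)
cv2.imwrite('pics/w3c.png',cv2.resize(k,None,fx=4,fy=4,interpolation=cv2.INTER_CUBIC))
```

```text
post 55 [ 0.59921857 -0.00931049  0.21099962] ((0.602484405040741, -0.01462237723171711), 0.020894033834338188) 0.004049663495208769
roll 153 [ 0.59884941 -0.00721196  0.19313967] ((0.5996699333190918, -0.0077372402884066105), 0.03107156977057457) 0.0043978548342101095
0.155 253 [0.44166199 0.25179809 0.16302254] ((0.44244176149368286, 0.25194981694221497), (0.022917982190847397, 0.012423614971339703), 18.372512817382812)
0.124 203 [0.4405113  0.25233238 0.12650828] ((0.44302424788475037, 0.2515815496444702), (0.025496913120150566, 0.025201842188835144), 19.8422908782959)
[[312.12687301 174.95563139]]
crop origin 212 109
```

View pics/w3c.png

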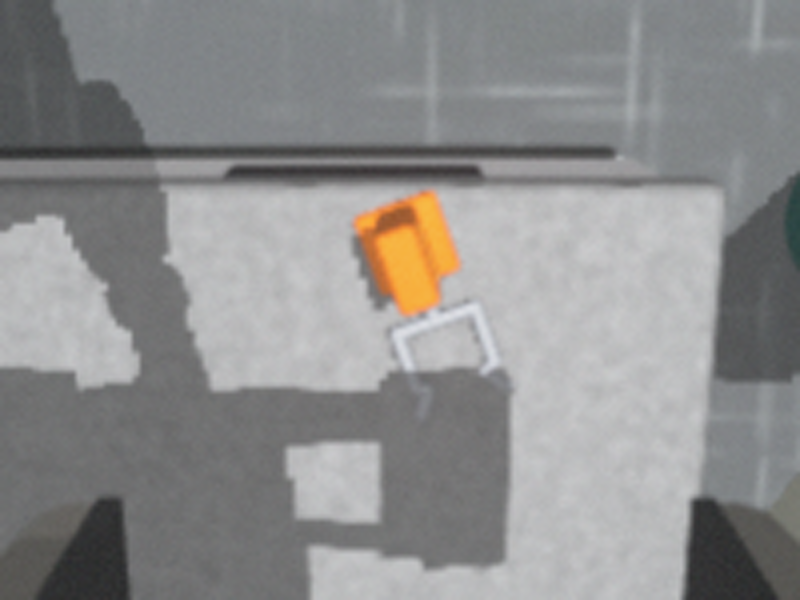

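The wrist crop shows the orange tab at crop (405,265) and the arms opening down and to the right. That gives a clip yaw of about +19° and a tab centre at (0.4424, 0.2519). The roll is seated level, with its top at about 0.194 and its axis within 1–2 mm of the post.

Run:
```python
from h import *
go(.4424,.2519,.20,19);go(.4424,.2519,.13,19)
```

```text
go [0.0187, 0.0013, 0.0964] [ -0.11   0.02 -19.11]
go [0.0187, 0.0014, 0.1664] [ -0.11   0.02 -19.11]
```

Call:
servo_tool --plan '[{"grip": 100,"slide": [0.0187,0.0013,0.03],"rotation": [0,0,-6.5]},{"grip": 100,"slide": [0.0187,0.0013,0.06],"rotation": [0,0,-13]},{"grip": 100,"slide": [0.0187,0.0013,0.09],"rotation": [-0.1,0,-19.1]},{"grip": 100,"slide": [0.0187,0.0013,0.1],"rotation": [-0.1,0,-19.1]},{"grip": 80,"slide": [0.0187,0.0013,0.12],"rotation": [-0.1,0,-19.1]},{"grip": 60,"slide": [0.0187,0.0013,0.14],"rotation": [-0.1,0,-19.1]},{"grip": 60,"slide": [0.0187,0.0014,0.155],"rotation": [-0.1,0,-19.1]},{"grip": 60,"slide": [0.0187,0.0014,0.1664],"rotation": [-0.1,0,-19.1]},{"grip": 60,"slide": [0.0187,0.0014,0.1664],"rotation": [-0.1,0,-19.1]}]'

```text
t: 7.68
position: [0.4417, 0.2507, 0.1282]
tcp_rot: [0.512, -3.096, 0.001]
wrist_force: [-0.3, 0.0, -0.6]
finger_gap: 0.656
```

Run:
```python
from h import *
go(.4424,.2519,.13,19)
```

```text
go [-0.001, 0.0009, -0.0018] [-0.02 -0.2  -0.21]
```

Call:
servo_tool --plan '[{"grip": 50,"slide": [-0.001,0.001,-0.0015],"rotation": [0,0,0]},{"grip": 35,"slide": [-0.001,0.001,-0.0015],"rotation": [0,0,0]},{"grip": 20,"slide": [-0.001,0.001,-0.0015],"rotation": [0,0,0]},{"grip": 0,"slide": [-0.001,0.001,-0.0015],"rotation": [0,0,0]},{"grip": 0,"slide": [-0.001,0.001,-0.0015],"rotation": [0,0,0]},{"grip": 0,"slide": [-0.001,0.001,-0.0015],"rotation": [0,0,0]},{"grip": 0,"slide": [-0.001,0.001,-0.0015],"rotation": [0,0,0]}]' --force 50

```text
t: 8.27
position: [0.4425, 0.252, 0.13]
tcp_rot: [0.512, -3.097, 0.001]
wrist_force: [-0.5, 0.4, 0.2]
finger_gap: 0.147
```

Run:
```python
from h import *
o=get_obs();print(o['wrist_force'],o['finger_gap'],o['position'])
go(.4424,.2519,.30,19);go(.45,.20,.30,0); go(.50,-.0086,.30,0)
```

```text
[-0.50019233  0.43494104  0.24193117] 0.14674768268294056 [0.44247067 0.2520463  0.13000633]
go [0.0006, -0.0002, -0.17] [-0.02 -0.17 -0.21]
go [0.0101, -0.0518, -0.1699] [-0.05 -0.16 18.79]
go [0.03, -0.2653, -0.1698] [-0.05 -0.16 18.79]
```

Call:
servo_tool --plan '[{"grip": 0,"slide": [0,0,-0.03],"rotation": [0,0,0]},{"grip": 0,"slide": [0,0,-0.06],"rotation": [0,0,0]},{"grip": 0,"slide": [0,0,-0.09],"rotation": [0,0,0]},{"grip": 0,"slide": [0.005,-0.025,-0.115],"rotation": [0,0,4]},{"grip": 0,"slide": [0.008,-0.055,-0.12],"rotation": [0,0,8]},{"grip": 0,"slide": [0.012,-0.085,-0.12],"rotation": [0,0,12]},{"grip": 0,"slide": [0.016,-0.115,-0.12],"rotation": [0,0,16]},{"grip": 0,"slide": [0.019,-0.145,-0.12],"rotation": [0,0,18.8]},{"grip": 0,"slide": [0.022,-0.175,-0.12],"rotation": [0,0,18.8]},{"grip": 0,"slide": [0.025,-0.205,-0.12],"rotation": [0,0,18.8]},{"grip": 0,"slide": [0.028,-0.235,-0.12],"rotation": [0,0,18.8]},{"grip": 0,"slide": [0.03,-0.258,-0.12],"rotation": [0,0,18.8]},{"grip": 0,"slide": [0.03,-0.2653,-0.12],"rotation": [0,0,18.8]},{"grip": 0,"slide": [0.03,-0.2653,-0.12],"rotation": [0,0,18.8]},{"grip": 0,"slide": [0.03,-0.2653,-0.12],"rotation": [0,0,18.8]}]'

```text
t: 9.52
position: [0.4996, -0.0081, 0.25]
tcp_rot: [-0.001, -3.138, 0.001]
wrist_force: [-0.1, 1.0, -0.6]
finger_gap: 0.127
```

```bash
cat > clip.py <<'E'
from h import *
import sys
w=cam('wrist');P=cloud(w);save(w,sys.argv[1]);o=get_obs();p=o['position'];print('tcp',p.round(4),o['wrist_force'].round(2))
R=cv2.Rodrigues(o['tcp_rot'])[0]
Q=(P-p)@R   # tool coords
# clip tool coords: clip +x = -tool x ; up = -tool z
for n,m in (('wires',(Q[...,0]<-.014)&(Q[...,0]>-.06)&(abs(Q[...,1])<.03)&(Q[...,2]>-.004)&(Q[...,2]<.02)),
            ('foot',(abs(Q[...,0])<.02)&(abs(Q[...,1])<.02)&(Q[...,2]>-.001)&(Q[...,2]<.02)),
            ('tabtop',(abs(Q[...,0])<.03)&(abs(Q[...,1])<.02)&(Q[...,2]<-.025)&(Q[...,2]>-.045))):
    q=Q[m]
    if len(q)>5: print(n,len(q),'mean',q.mean(0).round(4),'min',q.min(0).round(4),'max',q.max(0).round(4), 'slope dz/dx dz/dy',np.linalg.lstsq(np.c_[q[:,:2],np.ones(len(q))],q[:,2],rcond=None)[0].round(3),'minrect',cv2.minAreaRect(q[:,:2].astype(np.float32)))
E
python3 clip.py w4.png
python3 - <<'E'
import cv2
k=cv2.imread('pics/w4.png');cv2.imwrite('pics/w4c.png',cv2.resize(k[120:340,190:450],None,fx=2.7,fy=2.7,interpolation=cv2.INTER_CUBIC))
E
```

```text
tcp [ 0.4996 -0.0076  0.25  ] [0.63 0.1  0.03]
wires 13 mean [-0.0481  0.0001  0.0076] min [-0.05   -0.0082  0.0067] max [-0.0466  0.0072  0.0093] slope dz/dx dz/dy [-0.091  0.019  0.003] minrect ((-0.048343416303396225, -0.0004829368554055691), (0.003359665861353278, 0.015410387888550758), 0.11363326013088226)
foot 289 mean [ 0.0089 -0.0005  0.0054] min [ 0.0062 -0.0144 -0.001 ] max [0.0106 0.0134 0.0099] slope dz/dx dz/dy [0.356 0.004 0.002] minrect ((0.008394865319132805, -0.0005051502957940102), (0.02772986702620983, 0.004456330556422472), 89.95306396484375)
tabtop 1850 mean [ 0.0048 -0.0003 -0.0333] min [-0.0137 -0.02   -0.045 ] max [ 0.0111  0.02   -0.025 ] slope dz/dx dz/dy [-0.248 -0.01  -0.032] minrect ((-0.00130448117852211, 1.274794340133667e-05), (0.03997618332505226, 0.024814829230308533), 89.98993682861328)
```

View pics/w4c.png

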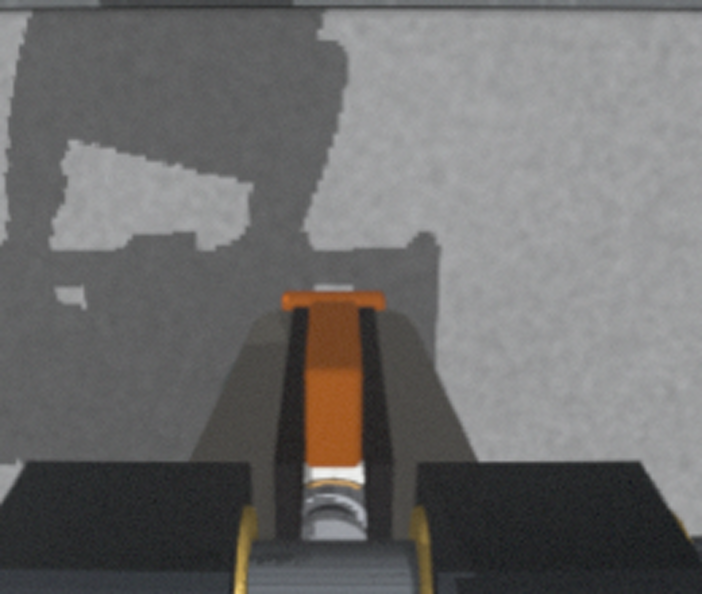

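The clip is straight in the jaws: the foot is symmetric and the tab is centred at crop x≈333. Next I'll go down to groove height and approach.

Run:
```python
from h import *
go(.50,-.0084,.204,0);go(.535,-.0084,.204,0)
```

```text
go [-0.0006, -0.0008, 0.046] [-0.03 -0.18  0.03]
go [-0.0356, -0.0008, 0.0459] [-0.03 -0.18  0.03]
```

Call:
servo_tool --plan '[{"grip": 0,"slide": [0,-0.0008,0.015],"rotation": [0,-0.2,0]},{"grip": 0,"slide": [0,-0.0008,0.03],"rotation": [0,-0.2,0]},{"grip": 0,"slide": [0,-0.0008,0.042],"rotation": [0,-0.2,0]},{"grip": 0,"slide": [0,-0.0008,0.046],"rotation": [0,-0.2,0]},{"grip": 0,"slide": [-0.005,-0.0008,0.046],"rotation": [0,-0.2,0]},{"grip": 0,"slide": [-0.015,-0.0008,0.046],"rotation": [0,-0.2,0]},{"grip": 0,"slide": [-0.025,-0.0008,0.046],"rotation": [0,-0.2,0]},{"grip": 0,"slide": [-0.032,-0.0008,0.046],"rotation": [0,-0.2,0]},{"grip": 0,"slide": [-0.035,-0.0008,0.046],"rotation": [0,-0.2,0]},{"grip": 0,"slide": [-0.035,-0.0008,0.046],"rotation": [0,-0.2,0]},{"grip": 0,"slide": [-0.035,-0.0008,0.046],"rotation": [0,-0.2,0]}]'

```text
t: 10.48
position: [0.5352, -0.0084, 0.2052]
tcp_rot: [-0.001, 3.139, -0.002]
wrist_force: [-1.4, -0.4, 5.9]
finger_gap: 0.126
```

Run:
```python
from h import *
c=cam('scene');save(c,'s5.png')
x,y=proj(c,[.575,-.0086,.19])[0].astype(int)
k=c['color'][y-40:y+40,x-50:x+50,::-1]; cv2.imwrite('pics/s5c.png',cv2.resize(k,None,fx=7,fy=7,interpolation=cv2.INTER_CUBIC))
o=get_obs();print(o['position'],o['wrist_force'],o['ft_torque'])
go(.535,-.0084,.204,0)
```

```text
[ 0.5351199  -0.00847307  0.20516242] [-1.72356872  0.42552445  5.13313765] [ 0.09132168 -0.03661951  0.04405804]
go [0.0001, 0.0001, 0.0012] [-0.06  0.15  0.04]
```

View pics/s5c.png

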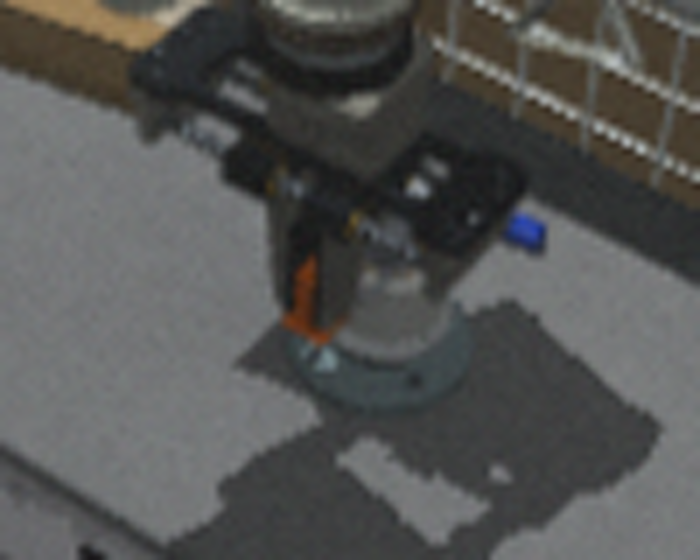

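The scene crop shows the clip over the roll's near edge at (315,345), but 5 N of upward force says its nose is resting on the roll. I'll ease up.

Call:
servo_tool --plan '[{"grip": 0,"slide": [0,0,-0.001],"rotation": [0,0,0]},{"grip": 0,"slide": [0,0,-0.001],"rotation": [0,0,0]},{"grip": 0,"slide": [0,0,-0.001],"rotation": [0,0,0]}]'

```text
t: 10.78
position: [0.5348, -0.0084, 0.2059]
tcp_rot: [-0.001, 3.139, -0.001]
wrist_force: [-0.4, -0.1, 0.4]
finger_gap: 0.127
```

Run:
```python
from h import *
for i in range(3):
    o=get_obs();print(o['position'].round(4),o['wrist_force'].round(2),o['ft_torque'].round(3));
```

```text
[ 0.5348 -0.0084  0.2059] [-0.4 -0.1  0.4] [ 0.035 -0.047 -0.017]
[ 0.5348 -0.0084  0.2059] [-0.4 -0.1  0.4] [ 0.035 -0.047 -0.017]
[ 0.5348 -0.0084  0.2059] [-0.4 -0.1  0.4] [ 0.035 -0.047 -0.017]
```

Call:
servo_tool --plan '[{"grip": 0,"slide": [-0.002,0,-0.0003],"rotation": [0,0,0]},{"grip": 0,"slide": [-0.004,0,-0.0003],"rotation": [0,0,0]},{"grip": 0,"slide": [-0.006,0,-0.0003],"rotation": [0,0,0]},{"grip": 0,"slide": [-0.008,0,-0.0003],"rotation": [0,0,0]},{"grip": 0,"slide": [-0.009,0,-0.0003],"rotation": [0,0,0]},{"grip": 0,"slide": [-0.009,0,-0.0003],"rotation": [0,0,0]}]'

```text
t: 11.28
position: [0.5437, -0.0084, 0.2059]
tcp_rot: [-0.001, 3.14, -0.001]
wrist_force: [-1.3, -0.1, -1.0]
finger_gap: 0.127
```

Call:
servo_tool --plan '[{"grip": 0,"slide": [-0.001,0,0],"rotation": [0,0,0]},{"grip": 0,"slide": [-0.002,0,0],"rotation": [0,0,0]},{"grip": 0,"slide": [-0.003,0,0],"rotation": [0,0,0]},{"grip": 0,"slide": [-0.003,0,0],"rotation": [0,0,0]}]'

```text
t: 11.62
position: [0.5465, -0.0085, 0.2057]
tcp_rot: [-0.001, 3.141, -0.002]
wrist_force: [-1.3, -1.0, -0.1]
finger_gap: 0.127
```

Call:
servo_tool --plan '[{"grip": 0,"slide": [-0.001,0,0],"rotation": [0,0,0]},{"grip": 0,"slide": [-0.002,0,0],"rotation": [0,0,0]},{"grip": 0,"slide": [-0.003,0,0],"rotation": [0,0,0]},{"grip": 0,"slide": [-0.003,0,0],"rotation": [0,0,0]}]'

```text
t: 11.95
position: [0.5493, -0.0085, 0.2057]
tcp_rot: [0.001, -3.141, 0.002]
wrist_force: [-4.9, -1.1, 1.6]
finger_gap: 0.129
```

Call:
servo_tool --plan '[{"grip": 0,"slide": [-0.001,0,-0.0003],"rotation": [0,0,0]},{"grip": 0,"slide": [-0.002,0,-0.0003],"rotation": [0,0,0]},{"grip": 0,"slide": [-0.0022,0,-0.0003],"rotation": [0,0,0]},{"grip": 0,"slide": [-0.0022,0,-0.0003],"rotation": [0,0,0]}]'

```text
t: 12.28
position: [0.5511, -0.0084, 0.2058]
tcp_rot: [0.001, -3.14, 0.001]
wrist_force: [-5.6, -0.9, 0.2]
finger_gap: 0.128
```

Call:
servo_tool --plan '[{"grip": 0,"slide": [-0.001,0,-0.0003],"rotation": [0,0,0]},{"grip": 0,"slide": [-0.002,0,-0.0003],"rotation": [0,0,0]},{"grip": 0,"slide": [-0.0025,0,-0.0003],"rotation": [0,0,0]},{"grip": 0,"slide": [-0.0025,0,-0.0003],"rotation": [0,0,0]}]'

```text
t: 12.62
position: [0.5529, -0.0084, 0.2059]
tcp_rot: [0.001, -3.138, 0.001]
wrist_force: [-6.6, -1.2, 1.4]
finger_gap: 0.129
```

Call:
servo_tool --plan '[{"grip": 0,"slide": [-0.0015,0,-0.0003],"rotation": [0,0,0]},{"grip": 0,"slide": [-0.0025,0,-0.0003],"rotation": [0,0,0]},{"grip": 0,"slide": [-0.003,0,-0.0003],"rotation": [0,0,0]},{"grip": 0,"slide": [-0.003,0,-0.0003],"rotation": [0,0,0]}]'

```text
t: 12.95
position: [0.555, -0.0083, 0.206]
tcp_rot: [0.001, -3.135, 0.001]
wrist_force: [-7.5, -0.8, 2.6]
finger_gap: 0.125
```

Call:
servo_tool --plan '[{"grip": 0,"slide": [-0.0015,0,-0.0006],"rotation": [0,-0.3,0]},{"grip": 0,"slide": [-0.0025,0,-0.0006],"rotation": [0,-0.5,0]},{"grip": 0,"slide": [-0.003,0,-0.0006],"rotation": [0,-0.5,0]},{"grip": 0,"slide": [-0.003,0,-0.0006],"rotation": [0,-0.5,0]}]'

```text
t: 13.28
position: [0.5564, -0.0082, 0.2059]
tcp_rot: [0.001, -3.139, 0.001]
wrist_force: [-8.3, -0.3, 1.5]
finger_gap: 0.128
```

Call:
servo_tool --plan '[{"grip": 0,"slide": [-0.0015,0,-0.0006],"rotation": [0,-0.3,0]},{"grip": 0,"slide": [-0.003,0,-0.0006],"rotation": [0,-0.5,0]},{"grip": 0,"slide": [-0.0035,0,-0.0006],"rotation": [0,-0.5,0]},{"grip": 0,"slide": [-0.0035,0,-0.0006],"rotation": [0,-0.5,0]}]'

```text
t: 13.62
position: [0.5581, -0.0081, 0.2058]
tcp_rot: [-0.002, 3.14, -0.0]
wrist_force: [-10.0, -0.5, 2.5]
finger_gap: 0.123
```

Call:
servo_tool --plan '[{"grip": 0,"slide": [-0.0015,0,-0.001],"rotation": [0,-0.2,0]},{"grip": 0,"slide": [-0.003,0,-0.001],"rotation": [0,-0.3,0]},{"grip": 0,"slide": [-0.0035,0,-0.001],"rotation": [0,-0.3,0]},{"grip": 0,"slide": [-0.0035,0,-0.001],"rotation": [0,-0.3,0]}]'

```text
t: 13.95
position: [0.5596, -0.008, 0.2059]
tcp_rot: [-0.002, 3.141, 0.0]
wrist_force: [-9.5, -0.8, 1.8]
finger_gap: 0.126
```

Call:
servo_tool --plan '[{"grip": 0,"slide": [-0.0015,0,-0.0008],"rotation": [0,-0.2,0]},{"grip": 0,"slide": [-0.003,0,-0.0008],"rotation": [0,-0.3,0]},{"grip": 0,"slide": [-0.0035,0,-0.0008],"rotation": [0,-0.3,0]},{"grip": 0,"slide": [-0.0035,0,-0.0008],"rotation": [0,-0.3,0]}]'

```text
t: 14.28
position: [0.561, -0.0079, 0.2059]
tcp_rot: [-0.002, 3.142, 0.001]
wrist_force: [-10.9, -0.6, 2.2]
finger_gap: 0.129
```

Call:
servo_tool --plan '[{"grip": 0,"slide": [-0.0015,0,-0.0012],"rotation": [0,-0.1,0]},{"grip": 0,"slide": [-0.003,0,-0.0012],"rotation": [0,-0.2,0]},{"grip": 0,"slide": [-0.0038,0,-0.0012],"rotation": [0,-0.2,0]},{"grip": 0,"slide": [-0.0038,0,-0.0012],"rotation": [0,-0.2,0]}]'

```text
t: 14.62
position: [0.5625, -0.0078, 0.206]
tcp_rot: [0.002, -3.139, -0.001]
wrist_force: [-9.8, -1.3, 1.9]
finger_gap: 0.127
```

Call:
servo_tool --plan '[{"grip": 0,"slide": [-0.0015,0,-0.001],"rotation": [0,-0.3,0]},{"grip": 0,"slide": [-0.003,0,-0.001],"rotation": [0,-0.3,0]},{"grip": 0,"slide": [-0.0038,0,-0.001],"rotation": [0,-0.3,0]},{"grip": 0,"slide": [-0.0038,0,-0.001],"rotation": [0,-0.3,0]}]'

```text
t: 14.95
position: [0.5659, -0.0078, 0.2065]
tcp_rot: [-0.002, 3.141, 0.001]
wrist_force: [-5.1, -1.0, -1.1]
finger_gap: 0.129
```

Call:
servo_tool --plan '[{"grip": 0,"slide": [-0.001,0,0],"rotation": [0,0,0]},{"grip": 0,"slide": [-0.002,0,0],"rotation": [0,0,0]},{"grip": 0,"slide": [-0.003,0,0],"rotation": [0,0,0]},{"grip": 0,"slide": [-0.003,0,0],"rotation": [0,0,0]}]'

```text
t: 15.28
position: [0.5686, -0.0078, 0.2064]
tcp_rot: [0.002, -3.141, -0.001]
wrist_force: [-6.5, -1.6, 0.4]
finger_gap: 0.127
```

```bash
python3 clip.py w6.png
python3 - <<'E'
import cv2
k=cv2.imread('pics/w6.png');cv2.imwrite('pics/w6c.png',cv2.resize(k[140:340,190:450],None,fx=2.7,fy=2.7,interpolation=cv2.INTER_CUBIC))
E
```

```text
tcp [ 0.5685 -0.0078  0.2064] [-5.63 -0.67  0.48]
wires 20 mean [-0.0432  0.0018 -0.002 ] min [-0.0533 -0.0074 -0.004 ] max [-0.0306  0.008   0.0003] slope dz/dx dz/dy [-0.113 -0.035 -0.007] minrect ((-0.04198480769991875, 0.00017655128613114357), (0.015488184057176113, 0.022500112652778625), 88.77530670166016)
foot 293 mean [ 0.009  -0.0002  0.0052] min [ 0.006  -0.0158 -0.0009] max [0.0106 0.0138 0.0095] slope dz/dx dz/dy [0.286 0.023 0.003] minrect ((0.008323300629854202, -0.0010041873902082443), (0.029642662033438683, 0.00455092778429389), 89.80342102050781)
tabtop 1849 mean [ 0.0048 -0.0001 -0.0333] min [-0.0138 -0.02   -0.045 ] max [ 0.0113  0.02   -0.025 ] slope dz/dx dz/dy [-0.25  -0.001 -0.032] minrect ((-0.00128987617790699, 8.229538798332214e-05), (0.039998650550842285, 0.025007128715515137), 89.57909393310547)
```

View pics/w6c.png

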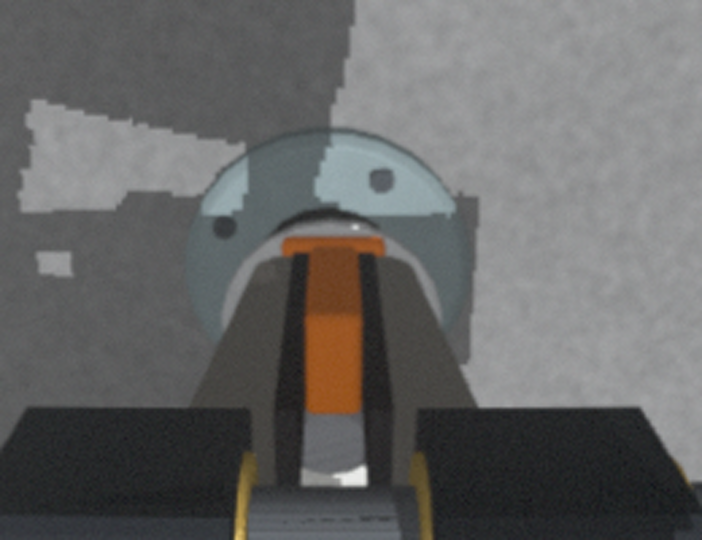

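The force fell from 10 N to 5 N and then rose gently with travel. That slope matches the mount spring alone, so the clip has snapped in. I'll ease back almost to neutral and release.

Call:
servo_tool --plan '[{"grip": 0,"slide": [0.0015,0,0],"rotation": [0,0,0]},{"grip": 0,"slide": [0.003,0,0],"rotation": [0,0,0]},{"grip": 0,"slide": [0.0045,0,0],"rotation": [0,0,0]},{"grip": 0,"slide": [0.0055,0,0],"rotation": [0,0,0]},{"grip": 0,"slide": [0.0055,0,0],"rotation": [0,0,0]},{"grip": 0,"slide": [0.0055,0,0],"rotation": [0,0,0]}]'

```text
t: 15.83
position: [0.5632, -0.0078, 0.2064]
tcp_rot: [-0.002, 3.142, 0.001]
wrist_force: [-3.2, -0.0, -0.2]
finger_gap: 0.127
```

Call:
servo_tool --plan '[{"grip": 0,"slide": [0.0015,0,0],"rotation": [0,0,0]},{"grip": 0,"slide": [0.003,0,0],"rotation": [0,0,0]},{"grip": 0,"slide": [0.003,0,0],"rotation": [0,0,0]},{"grip": 0,"slide": [0.003,0,0],"rotation": [0,0,0]},{"grip": 20,"slide": [0.003,0,0],"rotation": [0,0,0]},{"grip": 30,"slide": [0.003,0,0],"rotation": [0,0,0]},{"grip": 60,"slide": [0.003,0,0],"rotation": [0,0,0]},{"grip": 60,"slide": [0.003,0,0],"rotation": [0,0,0]},{"grip": 60,"slide": [0.003,0,0],"rotation": [0,0,0]},{"grip": 60,"slide": [0.003,0,0],"rotation": [0,0,0]}]'

```text
t: 16.67
position: [0.5603, -0.0077, 0.2066]
tcp_rot: [-0.002, 3.141, 0.001]
wrist_force: [-0.3, -0.1, 0.6]
finger_gap: 0.537
```

```bash
python3 clip.py w7.png
```

```text
tcp [ 0.5603 -0.0078  0.2065] [0.24 0.29 0.15]
wires 2628 mean [-0.0345 -0.0011  0.0101] min [-0.06  -0.03  -0.004] max [-0.014   0.0287  0.02  ] slope dz/dx dz/dy [0.018 0.009 0.011] minrect ((-0.037003517150878906, -0.0006536170840263367), (0.058666303753852844, 0.045973192900419235), 89.99408721923828)
foot 1043 mean [-0.0023 -0.0005  0.0086] min [-0.02   -0.02   -0.0009] max [0.0125 0.0199 0.02  ] slope dz/dx dz/dy [-0.221  0.015  0.008] minrect ((-0.0037403926253318787, -5.046091973781586e-05), (0.039893314242362976, 0.03244072198867798), 89.89813995361328)
tabtop 835 mean [ 0.0011 -0.0015 -0.0296] min [-0.0125 -0.0076 -0.0317] max [ 0.0118  0.0042 -0.0251] slope dz/dx dz/dy [ 0.044  0.015 -0.03 ] minrect ((-0.00035808421671390533, -0.0017157811671495438), (0.011804228648543358, 0.02423546463251114), 89.68065643310547)
```

Call:
servo_tool --plan '[{"grip": 100,"slide": [0,0,0],"rotation": [0,0,0]},{"grip": 100,"slide": [0,0,0],"rotation": [0,0,0]},{"grip": 100,"slide": [0,0,0],"rotation": [0,0,0]},{"grip": 100,"slide": [0,0,-0.02],"rotation": [0,0,0]},{"grip": 100,"slide": [0,0,-0.05],"rotation": [0,0,0]},{"grip": 100,"slide": [0,0,-0.09],"rotation": [0,0,0]},{"grip": 100,"slide": [0,0,-0.11],"rotation": [0,0,0]},{"grip": 100,"slide": [0,0,-0.11],"rotation": [0,0,0]}]'

```text
t: 17.38
position: [0.5627, -0.0084, 0.323]
tcp_rot: [-0.002, 3.131, -0.002]
wrist_force: [0.9, 0.3, 0.5]
finger_gap: 0.998
```

Run:
```python
from h import *
w=cam('wrist');save(w,'w8.png');P=cloud(w);o=get_obs();print(o['position'])
hsv=cv2.cvtColor(w['color'],cv2.COLOR_RGB2HSV);m=(cv2.inRange(hsv,(3,120,40),(20,255,255))>0)&(np.hypot(P[...,0]-.56,P[...,1]+.008)<.04)
q=P[m&(P[...,2]>.232)];r=cv2.minAreaRect(q[:,:2].astype(np.float32));print('tab top',len(q),q.mean(0),r, np.linalg.lstsq(np.c_[q[:,:2]-q[:,:2].mean(0),np.ones(len(q))],q[:,2],rcond=None)[0])
q=P[m&(P[...,2]<.206)&(P[...,2]>.19)];print('foot',len(q),q.mean(0),cv2.minAreaRect(q[:,:2].astype(np.float32)))
near=np.hypot(P[...,0]-.6,P[...,1]+.008)<.04
q=P[near&~m&(P[...,2]>.207)&(P[...,2]<.22)];print('head',len(q),q.mean(0),cv2.minEnclosingCircle(q[:,:2].astype(np.float32)))
q=P[near&~m&(P[...,2]>.19)&(P[...,2]<.1965)];print('roll',len(q),cv2.minEnclosingCircle(q[:,:2].astype(np.float32)),np.linalg.lstsq(np.c_[q[:,:2]-[.6,-.008],np.ones(len(q))],q[:,2],rcond=None)[0])
x,y=proj(w,[.58,-.008,.2])[0].astype(int);cv2.imwrite('pics/w8c.png',cv2.resize(w['color'][y-65:y+65,x-85:x+85,::-1],None,fx=4,fy=4,interpolation=cv2.INTER_CUBIC))
```

```text
[ 0.56162574 -0.00816727  0.31965338]
tab top 582 [5.52199534e-01 1.67852301e-04 3.33717590e-01] ((0.5573902130126953, 0.006936200894415379), (0.042869891971349716, 0.029324112460017204), 89.9754638671875) [-6.98286289  2.56011874  0.33371759]
foot 286 [ 0.55765979 -0.00963004  0.19965574] ((0.5599808692932129, -0.008968407288193703), (0.025343656539916992, 0.02431352436542511), 89.44621276855469)
head 452 [ 0.59733895 -0.00951214  0.21110498] ((0.5990171432495117, -0.009346903301775455), 0.013966537080705166)
roll 1167 ((0.5997629165649414, -0.008754315786063671), 0.030987711623311043) [0.00382722 0.00141529 0.19449473]
```

View pics/w8c.png

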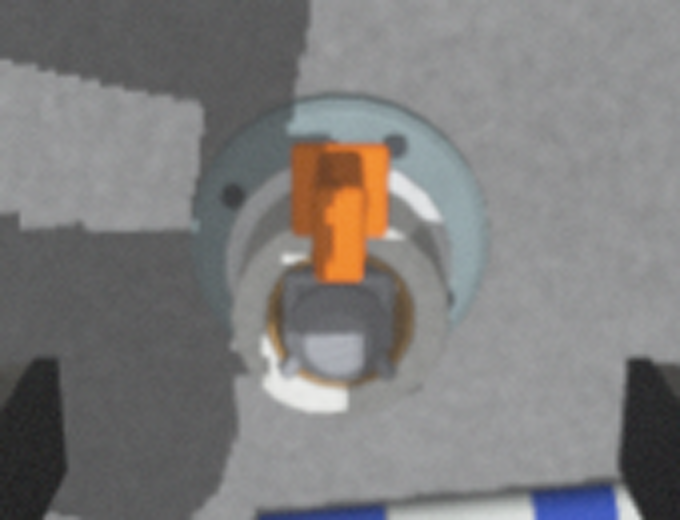

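Run:
```python
from h import *
o=get_obs();print(o['t'],o['wrist_force'].round(2))
job_done()
```

```text
17.4333 [0.81 0.18 0.04]
the job is handed in; nothing more can be done
```

The roll is on the spindle's flange, the clip is snapped home in the groove above it, and the job was handed in at 17.4 s. The interface reports no verdict, so the results below are from my own checks.

- **Roll:** I gripped it across the outside, lowered it over the post and released it. Its axis measured within 1 mm of the post, its top was at z ≈ 0.1945 (0.195 expected), and its tilt was about 0.004 rad.
- **Clip push:** The highest horizontal force read at the wrist was 10.9 N. The nose rested on the roll once on the way in, at about 5 N, and I eased up. The force then dropped to 5 N at the snap and afterwards rose only gently with further travel. I backed off to near zero force before letting go.
- **Clip position:** The foot centre measured 39 mm behind the post axis where 38 mm is nominal. That puts the clip's origin about 1 mm from the axis, inside the 2.5 mm limit but close to the camera's 2 mm accuracy. The foot's top at z ≈ 0.1997 means the clip is resting on the roll.
- **Failed check:** My final tab-top measurement was spoilt by stray points and gave a meaningless height (0.334). The clip's level is therefore inferred from the foot height and the last picture, not measured directly.
- **Bystanders:** I did not measure their positions again at the end. No contact with them was seen.

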